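# Set a board out for sawing and hold it

### The arm

A 7-joint arm with a two-finger parallel gripper is mounted at the origin on the work surface. World frame = base frame: x ahead of the robot, y to its left, z up, the work surface at z = 0. Lengths are in m, angles in rad, forces in N, time in s.
With the tool pointing down it reaches from about 0.4 to 0.9 m from the base axis. Payload 5.5 kg.
Tool frame: the origin (TCP) lies at the centre of the arm's flange, where the gripper is bolted on; the fingertips stand 173 mm ahead of it and the grasp point (between the pads) lies 155 mm ahead of it; y points along the fingers, x is the direction in which the jaws open and shut, and the axes are right-handed (so a half turn about y gives the same grasp; the last joint's range is limited). The gripper opens to 85 mm and grips with 20 to 120 N. Pads are 22 mm wide; open, the fingers measure 114 mm over their backs; the gripper's body (76 mm by 85 mm) begins 54 mm behind the grasp point. The pads swing forward as they close: fully open they stand 13 mm farther back than shut.
Start: joints at [-0.886, 0.501, -0.427, 1.55, 0.221, 1.138, -0.21], TCP at [0.266, 0.593, 0.405] pointing down, gripper open.
Joint ranges: [-2.88, 2.88], [-0.31, 2.03], [-1.54, 1.56], [0.2, 2.42], [-1.41, 4.55], [0.19, 2.02], [-2.57, 2.57]. Speed limits (rad/s): [2.57, 2.57, 3.14, 3.14, 3.14, 3.14, 3.14].

### API

Orientations are given as a unit quaternion [x, y, z, w].
In Python, from bench import arm, vision, ticket gives the robot as it stands. The module is installed in compiled form; this text tells all that it offers.
- The arm moves only by the tool drive_tool, never from a script. Its arguments are lists of equal length, an entry for each row: "delta_pos": the shift along the world's x, y, z in m, a list of three; "twist": the turn, a rotation vector about the world's x, y, z in rad, a list of three; "grip": the closure, from 0 (fully open) to 1 (shut). A call has 1 to 12 rows; each row shifts and turns the commanded pose from where the row before left it; what a row does not reach is not made up. A row lasts 1/8 s, in which the tool goes at most 62.5 mm and 10.7 degrees, less where a joint would pass 70% of its speed; a pose out of reach is approached as far as the arm can. A call with a gripper value outside its range is refused whole. The fingers move at their own pace and stop on an object; "squeeze" is the grip in N (left out, the last holds). Time passes only in rows, so rows that do not move let the fingers close. It gives the time, the measured TCP pose, the force and the opening at its end, in the units of the state.
- arm.get_obs(): the state, without advancing time (a new reading comes with each control period).
- vision.camera(name): name is "scene" or "top" or "wrist"; returns (picture, depth): 420x560x3 uint8, blue, green, red; 420x560 float32, m along the optical axis (not along the pixel's ray), 0 where there is no reading.
- vision.camera_params(name): a dict with "fx", "fy", "cx", "cy" (pixels), "eye" and "attitude" of the camera in the world. Camera axes: x right, y up, looking along -z (the intrinsics and any distortion apply to the point x, -y, -z); pixel columns grow to the right and rows downward; lengths in m; the calibration is good to about 2 mm. A picture is of the moment at which its call begins: read the wrist's pose just before it. camera_params takes no time and is no camera call; for the wrist camera it gives the pose at the moment of the call.
- ticket.hand_in(): hands the job in, once; it reports no verdict.
Trained networks look in the newest picture that a camera, given by its name, has taken for a name from the list of things; names that differ only in an ending like _2 or _b are one class to them, and where a whole thing is asked for, a point or a joint stands for the part that bears it (a point fixed in the world has none). Each returns a list of dicts, best first, with "score" (0 to 1); they miss things now and then, are a little off and sometimes report something else, mostly with a low value. They report only what shows in the picture. A call takes as long as a camera call. They do not tell look-alikes from the thing itself.
- vision.find_in(query, camera): "location" ([column, row] in pixels, amid what is visible of it).
- vision.spot_point(query, camera): "location" ([column, row] in pixels: a listed point, or the origin of a listed thing).
The state is a dict: "time_s": time; "joint_positions": joint angles; "dq": joint speeds; "joint_torque": joint torques, N m; "eef_pos": TCP position; "ee_rot": TCP orientation; "contact_force": force on the tool from outside, world axes, zero at the start; "torque": the same for the moment, N m; "width": finger opening in m.
Only numpy, scipy, OpenCV 4.12 (cv2) and the standard library are available. Lean on these libraries where they do the work, as an engineer would, in place of code of your own. Each camera call takes 0.05 s, during which the arm holds its last target.

### The job

The board on the sawing block is to be sawn at its pencil line: first loosen the hold-down clamp by turning its wing knob counter-clockwise about a quarter turn, without shifting the board. Then slide the board outward, flat and square on the block, until the pencil line is level with the block's outer edge, and finish while still holding it there with the gripper so that it cannot tip, with the clamp left loose. Leave the other things on the bench where they are.

Things in the scene. Friction and masses are not known exactly. Their poses are not given: they have to be found in the camera images.
- board_center (a point): The board: dark brown walnut, 390 long, 46 wide, 22 thick, 0.2 to 0.4 kg, lying on the sawing block and longer than it. Point: its centre, half-way up its thickness. x runs along the board outward (towards the end that has to overhang), y across it towards the block's fence, z up.
- board_line (a point): Middle of the white pencil line (2.5 wide) across the board's upper face, 230 from its outer end, 160 from its tail end; a small white cross is just outward of it. Point on the upper face; axes as the board. With the line at the block's edge the centre of mass is 35 beyond that edge: the board tips unless held.
- board_tail (a point): Middle of the board's inner end (tail), half-way up; axes as the board. The tail sticks out past the sawing block's inner end, by 140 to 185 at the start and 60 when the line is at the edge, 45 above the bench, with free space beside and below: a good place to grip across the 46 width.
- block_edge (a point): Middle of the sawing block's outer top edge, which the line must reach. Reddish-brown wooden block fixed to the bench, 45 tall, flat top. x outward, square to the edge; y towards the fence; z up. Block spans x -100 to 0, y -70 to +95. Its fence, 17 tall, at y +26 to +44, leaves the board (centred near y = 0, parallel to it) 3 of play.
- clamp_bar: Steel bar of the hold-down clamp, 24 x 100 x 14, lying across board and fence 25 back from the outer edge, its top 89 above the bench. Its rubber foot (20 diameter) presses on the middle of the board's width. It rises 2 per radian of the knob. Origin: on the bolt's axis at bench level, 60 to the fence side of the board's lane; axes as the block.
- knob_grip (a point): Grip point of the clamp's black wing knob: on its vertical axis, half-way up the wings, about 117 above the bench. Wings 56 long (this point's y), 12 thick (its x), 24 tall, from 104 to 128 above the bench; nothing beside them above 92. The axes turn with the knob. Pinch the 12 thickness from above.
- clamp_knob (a joint): Angle of the wing knob in rad, growing counter-clockwise from above, which loosens (fast self-locking thread, turns with about 0.2 N m). Starts tight at -0.2 to -0.08, foot pressing the board; near 0 the foot just touches; above 0 it is clear by 2 mm per rad. Stops at 3.8. At 0 the wings lie along the bar.
- chisel: Bystander, to be left alone: bench chisel lying on the bench, 245 long, 26 thick at the handle. Origin at its underside.
- try_square: Bystander, to be left alone: try square lying flat, wooden stock 150 x 24 x 16, steel blade 200 long. Origin at its underside.
- gauge: Bystander, to be left alone: wooden marking gauge, stem 210 long, head 60 wide, 70 tall with its brass screw. Origin at its underside.
- offcut: Bystander, to be left alone: small offcut of the same wood, 70 x 46 x 22. Origin at its underside.
- bench_plane: Bystander, to be left alone: large steel bench plane, 300 x 64, handle 123 tall. Origin at its underside.
- block_plane: Bystander, to be left alone: small steel block plane, 160 x 50, 50 tall. Origin at its underside.
- stone: Bystander, to be left alone: sharpening stone on a wooden base, 210 x 75 x 36. Origin at its underside.
- mallet: Bystander, to be left alone: wooden mallet lying down, head 75 x 130 x 60, handle 200 long. Origin at its underside.
Mind the look-alikes: they are no part of the job. What is shaped like the part that bears block_edge but red is not meant.

How it is judged:
By the outcome, as a careful person would: the job done as asked, in the order asked, and still so for the second after the job is handed in, while the arm keeps its last pose, push and grip.
It also fails if it takes over 48 s, if anything falls off the work surface, if the arm or the gripper's body presses on something with over 40 N, if the wrist force passes 120 N, or if a joint passes its speed limit or range.

## Working session

There is one attempt and no reset: what is moved stays moved. The work goes in short steps, Python scripts to look and compute and a tool call to move; the robot and the scene stay as the last step left them, time stands still between calls to the robot, and variables do not carry over. Pictures are saved under pics/ and viewed, and the job is handed in when it is done.

Besides the shell and the picture viewer there is one more tool, called after "Request:" by a JSON object that holds its "name" and its "arguments", one argument or row to a line. drive_tool: Moves the arm, as the interface text tells. Its arguments: {"type":"object","properties":{"delta_pos":{"type":"array","items":{"type":"array","items":{"type":"number"}}},"twist":{"type":"array","items":{"type":"array","items":{"type":"number"}}},"grip":{"type":"array","items":{"type":"number"}},"squeeze":{"type":"number"}},"required":["delta_pos","twist","grip"]}

```bash
mkdir -p pics; ls; cat > h.py <<'E'
import numpy as np,cv2
from bench import arm,vision,ticket
from scipy.spatial.transform import Rotation as R
def cam(n):
    p=vision.camera_params(n); im,d=vision.camera(n); return im,d,p
def att(p):
    a=np.array(p['attitude'],float)
    return R.from_quat(a).as_matrix() if a.size==4 else a.reshape(3,3)
def w(p,c,r,z):  # depth z
    v=np.array([(c-p['cx'])/p['fx']*z,-(r-p['cy'])/p['fy']*z,-z]); return att(p)@v+np.array(p['eye'])
def onz(p,c,r,h):
    a=w(p,c,r,1.)-np.array(p['eye']); e=np.array(p['eye']); return e+a*(h-e[2])/a[2]
def proj(p,X):
    v=att(p).T@(np.array(X)-np.array(p['eye'])); return [p['cx']+p['fx']*v[0]/-v[2],p['cy']-p['fy']*v[1]/-v[2]]
E
python3 - <<'E'
from h import *
for n in ['scene','top','wrist']:
    im,d,p=cam(n); cv2.imwrite(f'pics/{n}0.png',im); np.save(f'pics/{n}0.npy',d); print(n,p)
    if n!='x':
        for q in ['board_line','board_tail','block_edge','knob_grip','clamp_bar']:
            print(q,[(np.round(x['location']),round(x['score'],2)) for x in vision.spot_point(q,n)][:4])
print(arm.get_obs())
E
```

```text
pics
scene {'fx': 483.9679116524911, 'fy': 483.9679116524911, 'cx': 286.1672417710546, 'cy': 208.0606729820212, 'eye': array([ 0.93595827, -0.75341522,  1.41312304]), 'attitude': array([0.2712579 , 0.0705473 , 0.26909922, 0.92142707])}
board_line [(array([283., 206.]), 0.95)]
board_tail [(array([316., 182.]), 0.69), (array([338., 217.]), 0.68), (array([184., 313.]), 0.3)]
block_edge [(array([266., 134.]), 0.97), (array([264., 232.]), 0.91)]
knob_grip [(array([282., 122.]), 0.69), (array([273., 181.]), 0.48), (array([289., 226.]), 0.42)]
clamp_bar [(array([285., 244.]), 0.76), (array([182., 312.]), 0.68), (array([284., 143.]), 0.58), (array([211., 234.]), 0.45)]
top {'fx': 390.36108865790186, 'fy': 390.36108865790186, 'cx': 281.3068875934541, 'cy': 210.33574911379208, 'eye': array([ 0.33894228, -0.03378388,  1.12473147]), 'attitude': array([ 0.05076463, -0.06739093, -0.69531015,  0.7137403 ])}
board_line [(array([267., 218.]), 0.98)]
board_tail [(array([208., 209.]), 0.87)]
block_edge [(array([170., 310.]), 0.89), (array([302., 228.]), 0.75), (array([296., 206.]), 0.57)]
knob_grip [(a
[... 492 characters left out ...]
0.9, 'joint_positions': array([-0.88580248,  0.50087336, -0.42701065,  1.55040937,  0.22081085,
        1.13827774, -0.21030478]), 'dq': array([ 6.31365761e-04, -1.79049551e-03, -1.32864408e-04,  4.99778315e-04,
       -5.22785662e-04, -1.24276208e-05,  1.07634642e-03]), 'joint_torque': array([-6.80605735e-04, -5.69338632e+01, -5.80995664e+00, -2.81341106e+01,
        1.29419187e-02,  1.74172728e-03, -1.12236987e-05]), 'eef_pos': array([0.26607336, 0.59304284, 0.40472342]), 'ee_rot': array([-0.59356324, -0.38427701,  0.38425326,  0.59360197]), 'contact_force': array([ 0.30892769, -0.01138838, -0.02009885]), 'torque': array([ 0.04667282,  0.04943836, -0.01513579]), 'width': 0.085309481910423}
```

View pics/scene0.png

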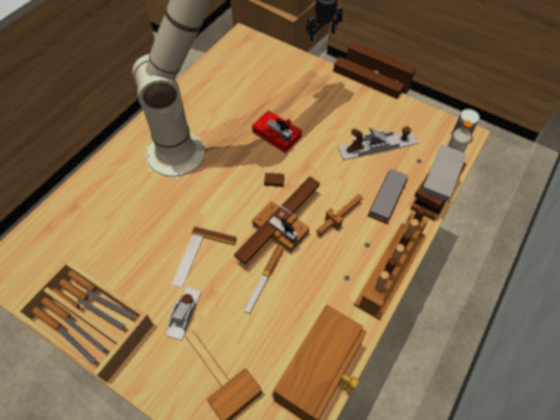

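View pics/top0.png

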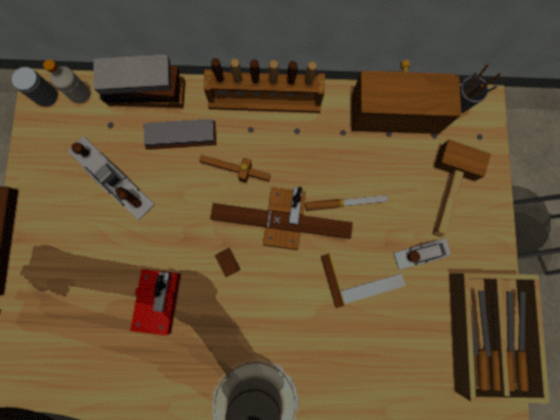

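View pics/wrist0.png

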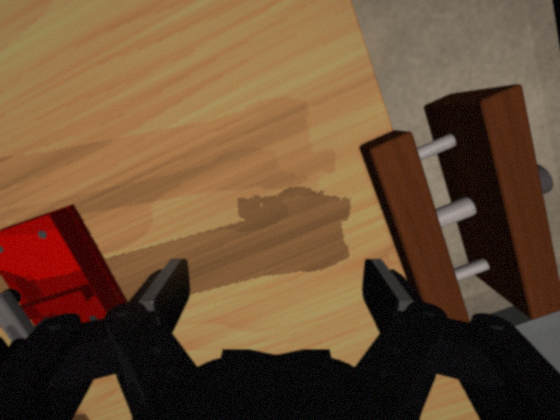

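```bash
python3 - <<'E'
from h import *
im=cv2.imread('pics/top0.png')[170:270,195:375]; cv2.imwrite('pics/topc.png',cv2.resize(im,None,fx=4.4,fy=4.4,interpolation=cv2.INTER_CUBIC))
im=cv2.imread('pics/scene0.png')[165:275,225:335]; cv2.imwrite('pics/scc.png',cv2.resize(im,None,fx=5.4,fy=5.4,interpolation=cv2.INTER_CUBIC))
E
```

```text
(no output)
```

View pics/topc.png

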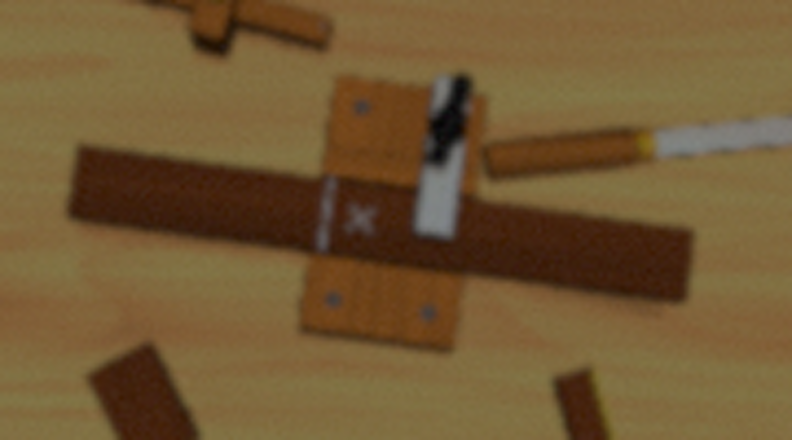

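View pics/scc.png

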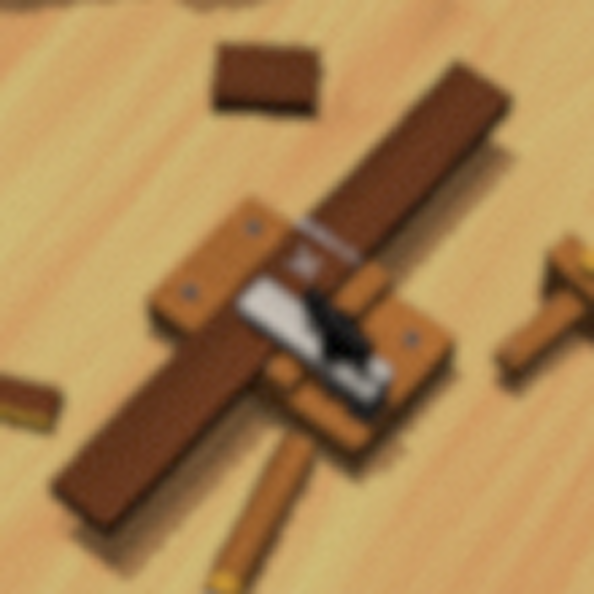

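```bash
python3 - <<'E'
from h import *
pt=vision.camera_params('top');ps=vision.camera_params('scene')
dt=np.load('pics/top0.npy');ds=np.load('pics/scene0.npy')
T=lambda c,r:(195+c/4.4,170+r/4.4)
S=lambda c,r:(225+c/5.4,165+r/5.4)
def dz(d,p,uv):
    c,r=uv; return w(p,c,r,np.median(d[int(round(r))-1:int(round(r))+2,int(round(c))-1:int(round(c))+2]))
def tri(a,b):
    A=[];B=[]
    for p,(c,r) in((pt,a),(ps,b)):
        e=np.array(p['eye']);v=w(p,c,r,1)-e;v/=np.linalg.norm(v);M=np.eye(3)-np.outer(v,v);A.append(M);B.append(M@e)
    x,res,_,_=np.linalg.lstsq(np.vstack(A),np.hstack(B),rcond=None);return x,res
for n,t,s in [('tail+',(78,147),(510,98)),('tail-',(70,217),(457,62)),('out+',(692,230),(105,528)),('out-',(686,301),(55,487)),('knob',(449,118),(337,325)),('line+',(331,178),(355,258)),('line-',(321,250),(305,223)),('barend',(436,236),(250,298))]:
    x,res=tri(T(*t),S(*s)); print(n,x.round(4),res.round(6),'z67',onz(pt,*T(*t),.067).round(4),'dep',dz(dt,pt,T(*t)).round(3))
for n,t in [('blk out-',(452,350)),('blk in-',(302,330)),('blk in+',(335,75)),('blk out+',(487,95))]: print(n,onz(pt,*T(*t),.045).round(4))
E
```

```text
tail+ [0.534  0.1341 0.0611] [4.e-06] z67 [0.5319 0.1321 0.067 ] dep [0.544 0.142 0.001]
tail- [0.4906 0.1376 0.0627] [2.1e-05] z67 [0.4877 0.1347 0.067 ] dep [0.488 0.135 0.063]
out+ [ 0.4917 -0.2527  0.0621] [2.e-06] z67 [ 0.4902 -0.2524  0.067 ] dep [ 0.499 -0.265  0.005]
out- [ 0.4493 -0.2475  0.0595] [2.8e-05] z67 [ 0.4456 -0.2483  0.067 ] dep [ 0.452 -0.262  0.001]
knob [ 0.5477 -0.0953  0.1171] [3.e-06] z67 [ 0.5571 -0.0992  0.067 ] dep [ 0.545 -0.096  0.127]
line+ [ 0.5174 -0.0253  0.0693] [4.e-06] z67 [ 0.5167 -0.0262  0.067 ] dep [ 0.518 -0.026  0.06 ]
line- [ 0.4746 -0.0188  0.0633] [2.7e-05] z67 [ 0.4713 -0.0213  0.067 ] dep [ 0.472 -0.021  0.061]
barend [ 0.4822 -0.09    0.0806] [1.4e-05] z67 [ 0.482  -0.0924  0.067 ] dep [ 0.482 -0.092  0.069]
blk out- [ 0.4131 -0.105   0.045 ]
blk in- [ 0.4232 -0.0106  0.045 ]
blk in+ [ 0.5877 -0.0266  0.045 ]
blk out+ [ 0.5774 -0.1248  0.045 ]
```

```bash
python3 - <<'E'
from h import *
o=arm.get_obs();M=R.from_quat(o['ee_rot']).as_matrix();print(M.round(3)); print(np.degrees(np.arctan2(M[1,0],M[0,0])))
p=vision.camera_params('wrist');print('cam off tool',M.T@(np.array(p['eye'])-o['eef_pos']),(M.T@att(p)).round(3))
E
```

```text
[[ 0.409 -0.    -0.912]
 [ 0.912  0.     0.409]
 [ 0.    -1.     0.   ]]
65.83528511618353
cam off tool [-0.00078371  0.03052935  0.07415628] [[ 1.     0.001  0.   ]
 [ 0.     0.29  -0.957]
 [-0.001  0.957  0.29 ]]
```

Request:
{"name": "drive_tool", "arguments": {
  "delta_pos": [
    [0.0155,-0.0383,0],
    [0.0155,-0.0383,0],
    [0.0155,-0.0383,0],
    [0.0155,-0.0383,0],
    [0.0155,-0.0383,0],
    [0.0155,-0.0383,0],
    [0.0155,-0.0383,0],
    [0.0155,-0.0383,0],
    [0.0155,-0.0383,0],
    [0.0155,-0.0383,0],
    [0.0155,-0.0383,0],
    [0.0155,-0.0383,0]
  ],
  "twist": [
    [0,0,-0.169],
    [0,0,-0.169],
    [0,0,-0.169],
    [0,0,-0.169],
    [0,0,-0.169],
    [0,0,-0.169],
    [0,0,-0.169],
    [0,0,-0.169],
    [0,0,-0.169],
    [0,0,-0.169],
    [0,0,-0.169],
    [0,0,-0.169]
  ],
  "grip": [0,0,0,0,0,0,0,0,0,0,0,0]
}}

```text
time_s: 2.4
eef_pos: [0.4524, 0.1322, 0.4051]
ee_rot: [-0.639, 0.302, -0.303, 0.639]
contact_force: [0.6, -0.0, 0.2]
width: 0.0851
```

Request:
{"name": "drive_tool", "arguments": {
  "delta_pos": [
    [0.0155,-0.0383,0],
    [0.0155,-0.0383,0],
    [0.0155,-0.0383,-0.02],
    [0.0155,-0.0383,-0.02],
    [0.0155,-0.0383,-0.02],
    [0.0155,-0.0383,-0.02],
    [0,0,0]
  ],
  "twist": [
    [0,0,-0.169],
    [0,0,-0.169],
    [0,0,-0.169],
    [0,0,-0.169],
    [0,0,-0.169],
    [0,0,-0.169],
    [0,0,0]
  ],
  "grip": [0,0,0,0,0,0,0]
}}

```text
time_s: 3.28
eef_pos: [0.5448, -0.0999, 0.3232]
ee_rot: [0.413, -0.575, 0.575, -0.41]
contact_force: [0.2, 0.6, 0.1]
width: 0.0855
```

```bash
python3 - <<'E'
from h import *
o=arm.get_obs();M=R.from_quat(o['ee_rot']).as_matrix();print(o['time_s'],o['eef_pos'],M.round(3),np.degrees(np.arctan2(M[1,0],M[0,0])),o['joint_positions'].round(2))
im,d,p=cam('wrist');cv2.imwrite('pics/w1.png',im);np.save('pics/w1.npy',d);np.save('pics/w1p.npy',p)
for q in ['board_line','block_edge','knob_grip','clamp_bar']:
    print(q,[(np.round(x['location']),round(x['score'],2)) for x in vision.spot_point(q,'wrist')][:4])
E
```

```text
3.275 [ 0.5448485  -0.09985658  0.32323919] [[-0.323 -0.002  0.947]
 [-0.947 -0.002 -0.323]
 [ 0.003 -1.    -0.001]] -108.8194961640378 [-0.16  0.41  0.37  1.89 -0.18  0.87 -1.6 ]
board_line [(array([210., 290.]), 0.83)]
block_edge []
knob_grip [(array([272., 236.]), 0.9)]
clamp_bar [(array([275., 191.]), 0.98)]
```

View pics/w1.png

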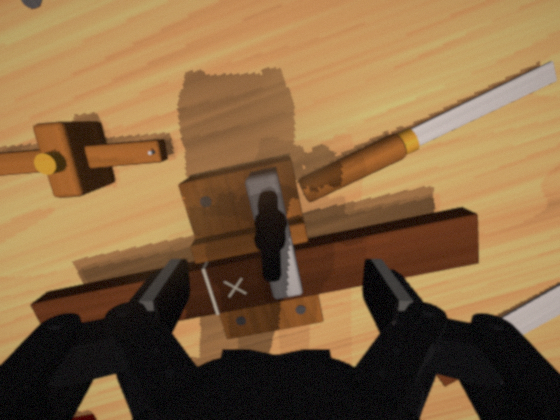

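```bash
python3 - <<'E'
from h import *
d=np.load('pics/w1.npy');p=np.load('pics/w1p.npy',allow_pickle=True).item()
im=cv2.imread('pics/w1.png')
rr,cc=np.mgrid[150:330,160:340]
z=d[150:330,160:340]
A=att(p)
v=np.stack([(cc-p['cx'])/p['fx']*z,-(rr-p['cy'])/p['fy']*z,-z],-1)@A.T+p['eye']
m=(v[...,2]>.120)&(v[...,2]<.14)&(z>0)
P=v[m];print(len(P),P.mean(0),P.min(0),P.max(0))
(c,s,a)=cv2.minAreaRect((P[:,:2]*1000).astype(np.float32));print(c,s,a)
u,S,V=np.linalg.svd(P[:,:2]-P[:,:2].mean(0),full_matrices=False);print('wing yaw',np.degrees(np.arctan2(V[0,1],V[0,0])))
crop=im[140:340,160:360];cv2.imwrite('pics/w1c.png',cv2.resize(crop,None,fx=3,fy=3,interpolation=cv2.INTER_CUBIC))
# heights
for lo in range(30,140,5):
    mm=(v[...,2]>lo/1000)&(v[...,2]<lo/1000+.005);print(lo,mm.sum(),end='; ')
mm=(v[...,2]>.081)&(v[...,2]<.094);Q=v[mm];print(cv2.minAreaRect((Q[:,:2]*1000).astype(np.float32)),np.median(Q[:,2]))
o=arm.get_obs();M=R.from_quat(o['ee_rot']).as_matrix();print('grasp pt',o['eef_pos']+M[:,1]*.155)
E
```

```text
1837 [ 0.54896338 -0.09861131  0.12678285] [ 0.51961515 -0.11007163  0.12014522] [ 0.5740689 -0.085748   0.1298733]
(546.8914794921875, -97.94905090332031) (19.415145874023438, 55.25762939453125) 64.92201232910156
wing yaw 163.99492119848534
30 103; 35 107; 40 2706; 45 4826; 50 320; 55 483; 60 1923; 65 5997; 70 0; 75 21; 80 63; 85 1917; 90 138; 95 51; 100 18; 105 29; 110 62; 115 62; 120 278; 125 1559; 130 0; 135 0; ((531.1139526367188, -95.94332885742188), (24.056772232055664, 99.41300201416016), 83.19156646728516) 0.08878400706958522
grasp pt [ 0.54534764 -0.0947622   0.17028089]
```

View pics/w1c.png

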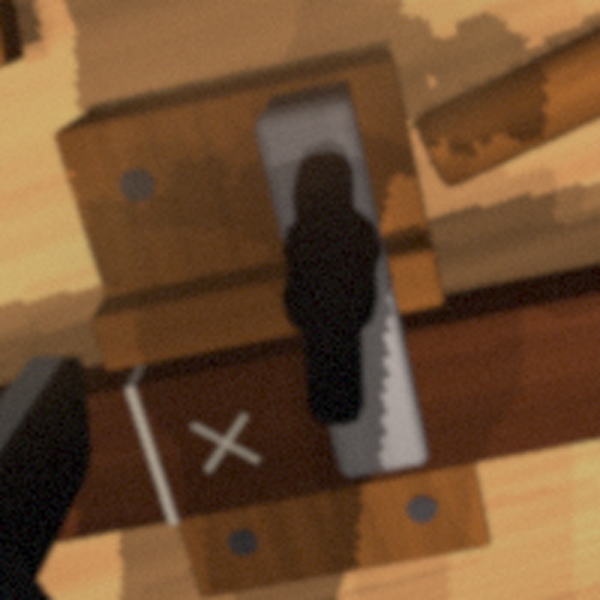

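```bash
python3 - <<'E'
from h import *
d=np.load('pics/w1.npy');p=np.load('pics/w1p.npy',allow_pickle=True).item()
rr,cc=np.mgrid[150:330,160:340];z=d[150:330,160:340];A=att(p)
v=np.stack([(cc-p['cx'])/p['fx']*z,-(rr-p['cy'])/p['fy']*z,-z],-1)@A.T+p['eye']
m=(v[...,2]>.098)&(z>0);P=v[m]
a=np.radians(-16);e=np.array([np.cos(a),np.sin(a)]);n=np.array([-e[1],e[0]])
q=P[:,:2]-[.5469,-.0979];s=q@e*1000;t=q@n*1000
for lo in range(-32,34,4):
    k=(s>=lo)&(s<lo+4)
    if k.sum()>3:
        tops=k&(P[:,2]>.122)
        print(lo,k.sum(),'t',t[tops].min().round(1) if tops.any() else '',t[tops].max().round(1) if tops.any() else '','z med',np.median(P[k,2]).round(4),'tall',t[k].min().round(1),t[k].max().round(1), 'tmid',np.median(t[tops]).round(1) if tops.any() else '')
E
```

```text
-28 55 t -5.4 5.5 z med 0.1271 tall -5.4 5.5 tmid -0.3
-24 106 t -5.6 6.1 z med 0.1273 tall -5.6 6.1 tmid 0.1
-20 112 t -5.8 5.8 z med 0.1276 tall -6.0 5.8 tmid -0.6
-16 117 t -5.9 6.0 z med 0.1277 tall -6.0 6.0 tmid -0.2
-12 231 t -5.5 40.2 z med 0.1653 tall -5.5 40.2 tmid 39.3
-8 328 t -8.2 40.0 z med 0.1695 tall -8.9 40.0 tmid 39.3
-4 422 t -9.7 39.9 z med 0.1686 tall -9.9 39.9 tmid 39.0
0 497 t -9.7 39.7 z med 0.1705 tall -9.8 39.7 tmid 38.9
4 519 t -8.6 49.5 z med 0.1668 tall -8.7 49.5 tmid 38.7
8 709 t -5.8 45.2 z med 0.1786 tall -5.9 45.2 tmid 39.1
12 136 t -5.9 29.7 z med 0.1275 tall -5.9 29.7 tmid 0.0
16 170 t -5.6 28.6 z med 0.1279 tall -5.6 28.6 tmid 2.1
20 137 t -5.8 6.1 z med 0.1275 tall -5.9 6.1 tmid -0.2
24 232 t -5.3 5.3 z med 0.1241 tall -5.4 5.6 tmid -0.0
```

Request:
{"name": "drive_tool", "arguments": {
  "delta_pos": [
    [0.0022,0.0019,-0.012],
    [0,0,-0.02],
    [0,0,-0.018],
    [0,0,0],
    [0,0,0],
    [0,0,0],
    [0,0,0],
    [0,0,0]
  ],
  "twist": [
    [0,0,0.049],
    [0,0,0],
    [0,0,0],
    [0,0,0],
    [0,0,0],
    [0,0,0],
    [0,0,0],
    [0,0,0]
  ],
  "grip": [0,0,0,0.5,1,1,1,1],
  "squeeze": 50
}}

```text
time_s: 4.53
eef_pos: [0.5471, -0.0967, 0.2759]
ee_rot: [0.427, -0.563, 0.565, -0.426]
contact_force: [-2.9, -4.0, 5.0]
width: 0.0181
```

```bash
cat > st.py <<'E'
from h import *
def st():
    o=arm.get_obs();M=R.from_quat(o['ee_rot']).as_matrix();print(o['time_s'],o['eef_pos'].round(4),'y',M[:,1].round(3),'yaw',np.degrees(np.arctan2(M[1,0],M[0,0])).round(2),'w',o['width'],'F',o['contact_force'].round(1),'T',o['torque'].round(2),o['joint_positions'].round(2),'G',(o['eef_pos']+M[:,1]*.155).round(4))
st()
E
python3 - <<'E'
from st import *
im,d,p=cam('wrist');cv2.imwrite('pics/w2.png',im)
E
```

```text
4.525 [ 0.5471 -0.0967  0.2759] y [ 0.001 -0.002 -1.   ] yaw -105.77 w 0.01810257530928342 F [-2.9 -4.   5. ] T [-0.98  0.64  0.  ] [-0.14  0.48  0.33  1.91 -0.21  0.78 -1.53] G [ 0.5472 -0.0971  0.1209]
```

View pics/w2.png

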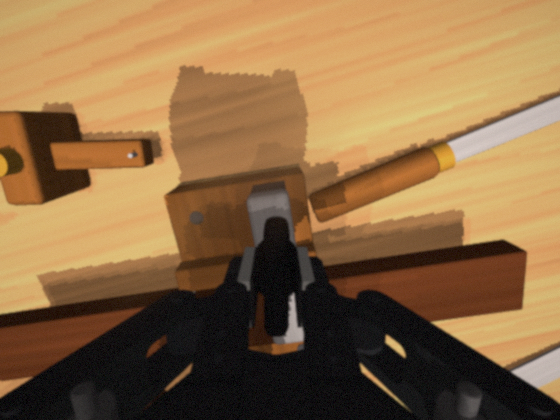

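Request:
{"name": "drive_tool", "arguments": {
  "delta_pos": [
    [0,0,0],
    [0,0,0.0003],
    [0,0,0.0003],
    [0,0,0.0003],
    [0,0,0]
  ],
  "twist": [
    [0,0,0],
    [0,0,0.15],
    [0,0,0.15],
    [0,0,0.15],
    [0,0,0]
  ],
  "grip": [1,1,1,1,1],
  "squeeze": 80
}}

```text
time_s: 5.2
eef_pos: [0.547, -0.0968, 0.2768]
ee_rot: [0.542, -0.454, 0.455, -0.541]
contact_force: [-3.1, -5.6, 6.9]
width: 0.0173
```

```bash
python3 - <<'E'
from st import *
im,d,p=cam('wrist');cv2.imwrite('pics/w3.png',im)
E
```

```text
5.2 [ 0.547  -0.0968  0.2768] y [ 0.001 -0.002 -1.   ] yaw -79.99 w 0.017339225473889466 F [-3.1 -5.6  6.9] T [-1.04  0.68  0.11] [-0.05  0.47  0.22  1.91 -0.14  0.77 -1.15] G [ 0.5471 -0.0971  0.1218]
```

View pics/w3.png

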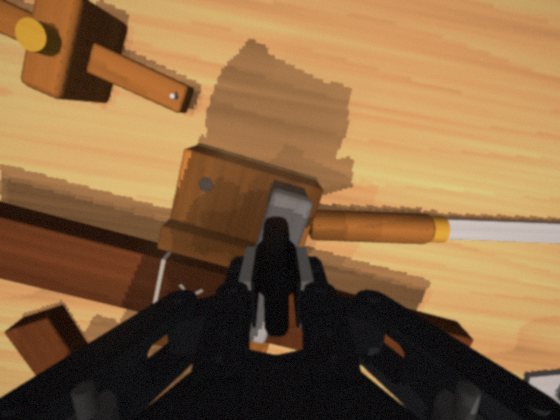

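Request:
{"name": "drive_tool", "arguments": {
  "delta_pos": [
    [0,0,0.0003],
    [0,0,0.0003],
    [0,0,0.0003],
    [0,0,0.0003],
    [0,0,0.0003],
    [0,0,0.0003],
    [0,0,0.0003],
    [0,0,0]
  ],
  "twist": [
    [0,0,0.16],
    [0,0,0.16],
    [0,0,0.16],
    [0,0,0.16],
    [0,0,0.16],
    [0,0,0.16],
    [0,0,0.16],
    [0,0,0]
  ],
  "grip": [1,1,1,1,1,1,1,1]
}}

```text
time_s: 6.25
eef_pos: [0.5471, -0.0968, 0.279]
ee_rot: [0.701, -0.097, 0.098, -0.7]
contact_force: [-3.6, -5.1, 6.8]
width: 0.0172
```

```bash
python3 - <<'E'
from st import *
im,d,p=cam('wrist');cv2.imwrite('pics/w4.png',im)
E
```

```text
6.25 [ 0.5471 -0.0968  0.279 ] y [ 0.001 -0.002 -1.   ] yaw -15.83 w 0.01718404160541594 F [-3.6 -5.1  6.8] T [-0.98  0.76  0.19] [ 0.16  0.46 -0.04  1.9   0.03  0.78 -0.18] G [ 0.5472 -0.0972  0.124 ]
```

View pics/w4.png

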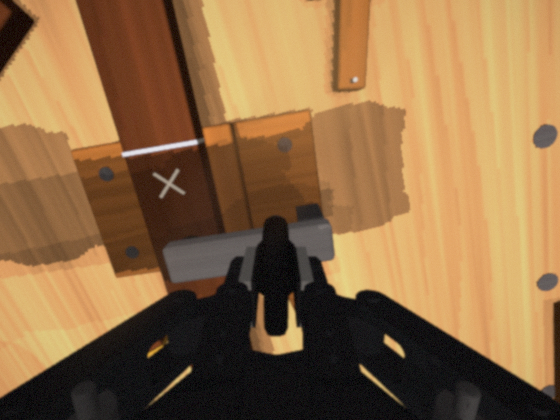

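Request:
{"name": "drive_tool", "arguments": {
  "delta_pos": [
    [0,0,0],
    [0,0,0],
    [0,0,0],
    [0,0,0],
    [0,0,0.02],
    [0,0,0.04],
    [-0.02,0.0,0.05],
    [-0.02,0.0,0.05],
    [0,0,0]
  ],
  "twist": [
    [0,0,0],
    [0,0,0],
    [0,0,0],
    [0,0,0],
    [0,0,0],
    [0,0,0],
    [0,0,0.08],
    [0,0,0.08],
    [0,0,0]
  ],
  "grip": [0.6,0,0,0,0,0,0,0,0]
}}

```text
time_s: 7.42
eef_pos: [0.5076, -0.0947, 0.4422]
ee_rot: [0.706, -0.037, 0.043, -0.706]
contact_force: [0.2, 0.4, -1.0]
width: 0.0855
```

```bash
python3 - <<'E'
from st import *
im,d,p=cam('wrist');cv2.imwrite('pics/w5.png',im);np.save('pics/w5.npy',d);np.save('pics/w5p.npy',p)
im,d,p=cam('top');cv2.imwrite('pics/top5.png',im)
E
```

```text
7.425 [ 0.5076 -0.0947  0.4422] y [ 0.008 -0.001 -1.   ] yaw -6.53 w 0.08546828744695051 F [ 0.2  0.4 -1. ] T [-0.03 -0.08 -0.01] [ 0.2   0.19 -0.08  1.85  0.02  1.09  0.  ] G [ 0.5089 -0.0949  0.2872]
```

View pics/w5.png

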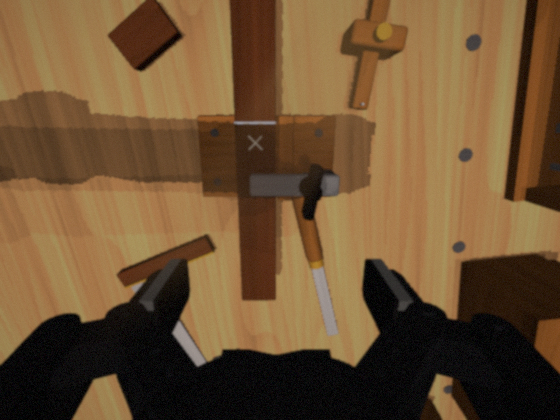

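```bash
python3 - <<'E'
import cv2
im=cv2.imread('pics/w5.png')
im=cv2.convertScaleAbs(im,alpha=1.8)
cv2.imwrite('pics/w5c.png',cv2.resize(im[105:215,190:350],None,fx=5,fy=5,interpolation=cv2.INTER_CUBIC))
E
```

```text
(no output)
```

View pics/w5c.png

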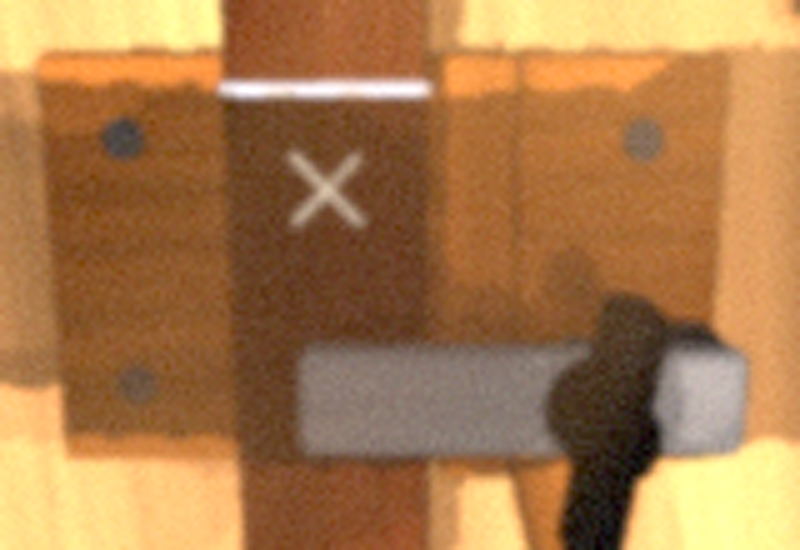

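```bash
cat > meas.py <<'E'
from h import *
def fr(p,line,edgeL,edgeR,bl,br):
    pass
E
python3 - <<'E'
from h import *
p=np.load('pics/w5p.npy',allow_pickle=True).item();d=np.load('pics/w5.npy')
C=lambda c,r:(190+c/5,105+r/5)
l1=onz(p,*C(222,90),.067);l2=onz(p,*C(430,90),.067)
e1=onz(p,*C(70,458),.045);e2=onz(p,*C(490,463),.045)
i1=onz(p,*C(40,54),.045)
t0=onz(p,233,20,.067);t1=onz(p,277,20,.067)
o0=onz(p,243,298.5,.067);o1=onz(p,275.5,298.5,.067)
print('line',l1,l2,np.linalg.norm(l1-l2));print('edge',e1,e2);print('inner',i1,'blk len',np.linalg.norm(i1-e1))
yb=(e2-e1)/np.linalg.norm(e2-e1);out=np.array([yb[1],-yb[0],0]);print('edge normal yaw y',np.degrees(np.arctan2(yb[1],yb[0])))
out2=((o0+o1)-(t0+t1));out2/=np.linalg.norm(out2);print('board y yaw',np.degrees(np.arctan2(out2[0],-out2[1])), 'outer end',(o0+o1)/2, 'wid',np.linalg.norm(o1-o0),np.linalg.norm(t1-t0))
L=(l1+l2)/2;print('dist line-edge',(e1-L)@out,(e2-L)@out2,(e1-L)@out2,'line-outer',((o0+o1)/2-L)@out2)
T=L-out2*.160;print('L',L,'tail',T,'out2',out2,'grip30',T+out2*.03)
# depth heights
v=lambda c,r:w(p,c,r,np.median(d[r-1:r+2,c-1:c+2]))
print(v(255,130),v(210,165),v(255,60),v(255,250))
E
```

```text
line [ 0.47197145 -0.02245573  0.067     ] [ 0.51823629 -0.02780331  0.067     ] 0.046572877217670824
edge [ 0.41661116 -0.10750229  0.045     ] [ 0.5231803  -0.12137722  0.045     ]
inner [ 0.42776845 -0.00946202  0.045     ] blk len 0.0986730987452091
edge normal yaw y -7.417980258263235
board y yaw -6.74609319572 outer end [ 0.47001683 -0.25027753  0.067     ] wid 0.043604931075011136 0.04490216721172472
dist line-edge 0.09181731535271345 0.09228319622551316 0.09102297956901625 line-outer 0.22653616008487432
L [ 0.49510387 -0.02512952  0.067     ] tail [0.51389902 0.13376272 0.067     ] out2 [-0.11746968 -0.99307647  0.        ] grip30 [0.51037493 0.10397042 0.067     ]
[ 0.49385714 -0.03261899  0.06718202] [ 0.43146384 -0.06848935  0.04511474] [0.50352711 0.03824704 0.06776851] [ 0.47393644 -0.17908259  0.06707233]
```

Request:
{"name": "drive_tool", "arguments": {
  "delta_pos": [
    [0.0006,0.04,-0.01],
    [0.0006,0.04,-0.01],
    [0.0006,0.04,-0.01],
    [0.0006,0.04,-0.01],
    [0.0006,0.04,-0.01],
    [0,0,-0.03],
    [0,0,0]
  ],
  "twist": [
    [0.001,0.008,-0.005],
    [0,0,0],
    [0,0,0],
    [0,0,0],
    [0,0,0],
    [0,0,0],
    [0,0,0]
  ],
  "grip": [0,0,0,0,0,0,0]
}}

```text
time_s: 8.4
eef_pos: [0.5087, 0.1057, 0.354]
ee_rot: [0.706, -0.047, 0.036, -0.705]
contact_force: [0.3, -1.0, 0.7]
width: 0.0853
```

```bash
python3 - <<'E'
from st import *
im,d,p=cam('wrist');cv2.imwrite('pics/w6.png',im);np.save('pics/w6.npy',d);np.save('pics/w6p.npy',p)
pt=vision.camera_params('top')
print('offcut',onz(pt,195+150/4.4,170+345/4.4,.022),onz(pt,195+90/4.4,170+375/4.4,.022),'gauge',onz(pt,195+330/4.4,170+40/4.4,.02))
print('expect grip px at z.067',proj(p,[.5105,.1045,.067]),proj(p,[.5139,.1338,.067]))
E
```

```text
8.4 [0.5087 0.1057 0.354 ] y [-0.016 -0.    -1.   ] yaw -6.76 w 0.08529853158795399 F [ 0.3 -1.   0.7] T [-0.08  0.03  0.05] [-0.08  0.31 -0.2   1.92  0.07  0.93 -0.44] G [0.5063 0.1057 0.199 ]
offcut [0.41291547 0.0865439  0.022     ] [0.39290858 0.12370501 0.022     ] gauge [ 0.61704776 -0.02250786  0.02      ]
expect grip px at z.067 [np.float64(283.5241521809764), np.float64(203.17976811971246)] [np.float64(283.6730975597036), np.float64(170.70232270335106)]
```

View pics/w6.png

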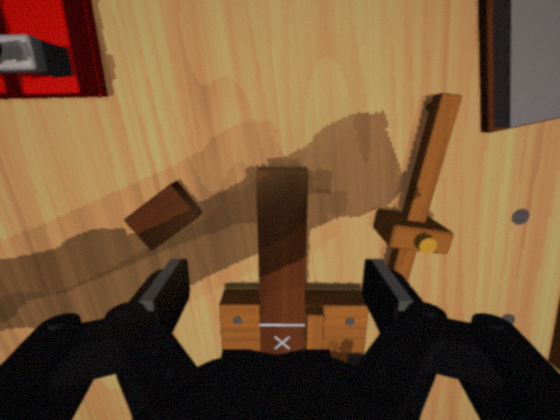

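Request:
{"name": "drive_tool", "arguments": {
  "delta_pos": [
    [0.001,0,-0.04],
    [0.001,0,-0.04],
    [0,0,-0.03],
    [0,0,0],
    [0,0,0]
  ],
  "twist": [
    [0,0,0],
    [0,0,0],
    [0,0,0],
    [0,0,0],
    [0,0,0]
  ],
  "grip": [0,0,0,0,0]
}}

```text
time_s: 9.07
eef_pos: [0.5132, 0.1053, 0.249]
ee_rot: [-0.705, 0.045, -0.04, 0.706]
contact_force: [0.2, 1.5, 0.2]
width: 0.085
```

```bash
python3 -c "import st"
```

```text
9.075 [0.5132 0.1053 0.249 ] y [-0.006  0.001 -1.   ] yaw -6.87 w 0.08501400739767834 F [0.2 1.5 0.2] T [0.07 0.   0.02] [-0.11  0.47 -0.18  1.99  0.12  0.7  -0.48] G [0.5122 0.1055 0.094 ]
```

Request:
{"name": "drive_tool", "arguments": {
  "delta_pos": [
    [-0.0025,0,-0.022],
    [0,0,-0.02],
    [0,0,0],
    [0,0,0]
  ],
  "twist": [
    [0,-0.006,0],
    [0,0,0],
    [0,0,0],
    [0,0,0]
  ],
  "grip": [0,0,0,0]
}}

```text
time_s: 9.57
eef_pos: [0.5107, 0.1057, 0.2073]
ee_rot: [-0.705, 0.042, -0.042, 0.706]
contact_force: [-0.0, -0.4, 0.5]
width: 0.0854
```

```bash
python3 - <<'E'
from st import *
im,d,p=cam('wrist');cv2.imwrite('pics/w7.png',im);np.save('pics/w7p.npy',p)
E
```

```text
9.575 [0.5107 0.1057 0.2073] y [ 0.001  0.002 -1.   ] yaw -6.83 w 0.08540302127987039 F [-0.  -0.4  0.5] T [0.02 0.03 0.02] [-0.12  0.54 -0.16  2.01  0.15  0.61 -0.5 ] G [0.5108 0.1059 0.0523]
```

View pics/w7.png

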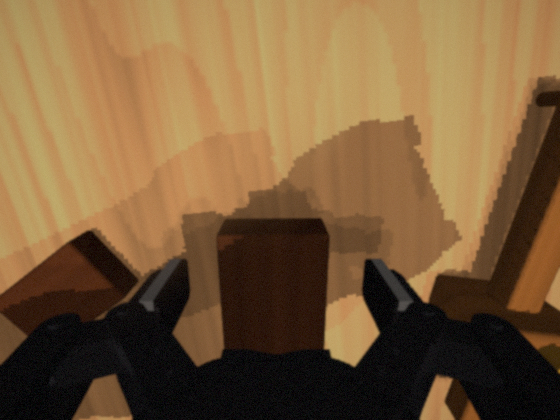

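Request:
{"name": "drive_tool", "arguments": {
  "delta_pos": [
    [-0.001,0,0],
    [0,0,0],
    [0,0,0],
    [0,0,0],
    [0,0,0]
  ],
  "twist": [
    [0,0,0],
    [0,0,0],
    [0,0,0],
    [0,0,0],
    [0,0,0]
  ],
  "grip": [0.2,0.6,1,1,1],
  "squeeze": 50
}}

```text
time_s: 10.25
eef_pos: [0.509, 0.1056, 0.2059]
ee_rot: [-0.705, 0.042, -0.041, 0.706]
contact_force: [0.7, -0.2, 2.5]
width: 0.0452
```

```bash
python3 - <<'E'
from st import *
im,d,p=cam('scene');cv2.imwrite('pics/s7.png',cv2.resize(im[150:290,210:350],None,fx=4,fy=4,interpolation=cv2.INTER_CUBIC))
im,d,p=cam('top');cv2.imwrite('pics/t7.png',cv2.resize(im[170:270,195:375],None,fx=4.4,fy=4.4,interpolation=cv2.INTER_CUBIC))
E
```

```text
10.25 [0.509  0.1056 0.2059] y [-0.001  0.001 -1.   ] yaw -6.8 w 0.04520488619630157 F [ 0.7 -0.2  2.5] T [-0.19 -0.12  0.09] [-0.12  0.54 -0.16  2.01  0.15  0.6  -0.5 ] G [0.5088 0.1058 0.0509]
```

View pics/s7.png

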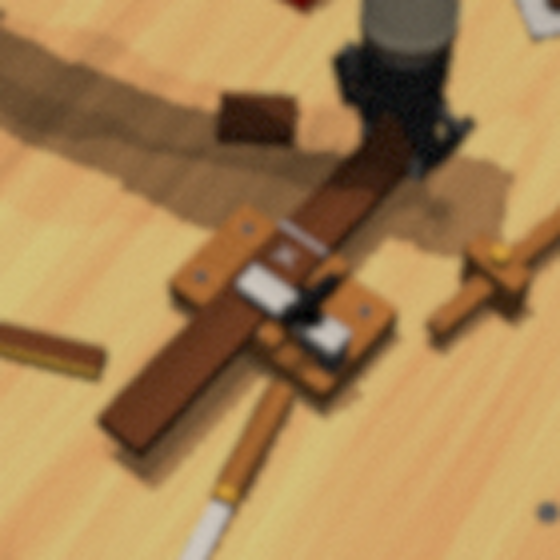

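View pics/t7.png

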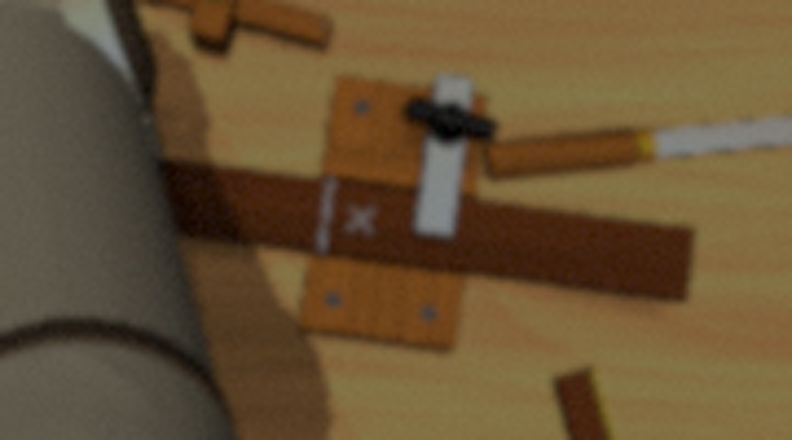

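Request:
{"name": "drive_tool", "arguments": {
  "delta_pos": [
    [0,0,0],
    [-0.0006,-0.005,0],
    [-0.0012,-0.01,0],
    [-0.0012,-0.01,0],
    [-0.0012,-0.01,0],
    [-0.0012,-0.01,0],
    [-0.0012,-0.01,0],
    [-0.0012,-0.01,0],
    [-0.0012,-0.01,0],
    [-0.0006,-0.005,0],
    [0,0,0],
    [0,0,0]
  ],
  "twist": [
    [0,0,0],
    [0,0,0],
    [0,0,0],
    [0,0,0],
    [0,0,0],
    [0,0,0],
    [0,0,0],
    [0,0,0],
    [0,0,0],
    [0,0,0],
    [0,0,0],
    [0,0,0]
  ],
  "grip": [1,1,1,1,1,1,1,1,1,1,1,1],
  "squeeze": 80
}}

```text
time_s: 11.85
eef_pos: [0.4999, 0.0256, 0.2067]
ee_rot: [-0.705, 0.042, -0.042, 0.706]
contact_force: [1.2, 3.6, 9.3]
width: 0.0446
```

```bash
python3 - <<'E'
from st import *
im,d,p=cam('scene');cv2.imwrite('pics/s8r.png',im);cv2.imwrite('pics/s8.png',cv2.resize(im[190:290,210:330],None,fx=6,fy=6,interpolation=cv2.INTER_CUBIC));np.save('pics/s8.npy',d)
im,d,p=cam('top');cv2.imwrite('pics/t8r.png',im);cv2.imwrite('pics/t8.png',cv2.resize(im[180:260,260:360],None,fx=7,fy=7,interpolation=cv2.INTER_CUBIC));np.save('pics/t8.npy',d)
E
```

```text
11.85 [0.4999 0.0256 0.2067] y [ 0.     0.002 -1.   ] yaw -6.84 w 0.04460445933055929 F [1.2 3.6 9.3] T [ 0.74  0.   -0.07] [ 0.03  0.51 -0.16  2.06  0.14  0.58 -0.35] G [0.4999 0.0258 0.0517]
```

View pics/s8.png

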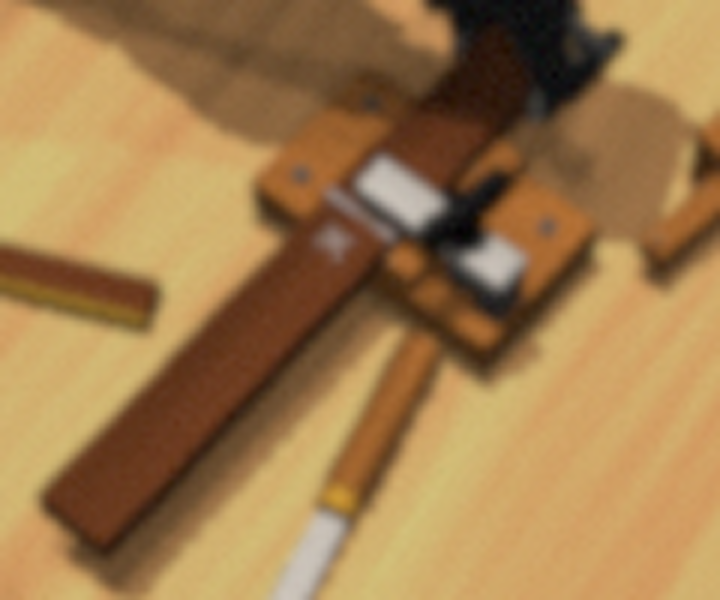

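View pics/t8.png

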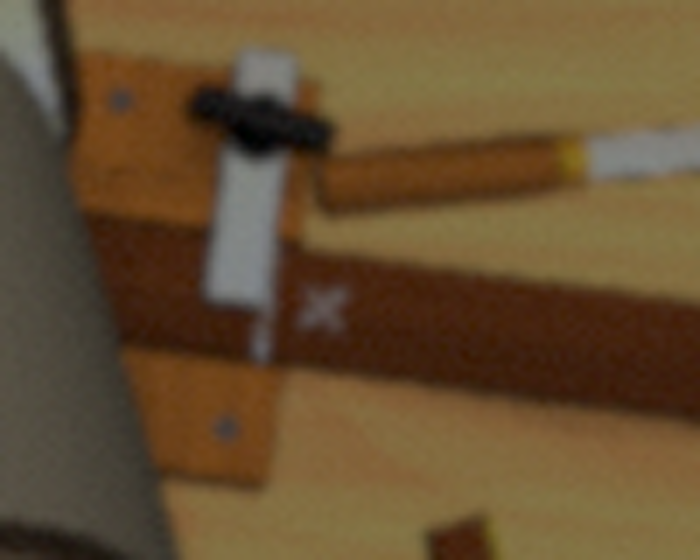

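Request:
{"name": "drive_tool", "arguments": {
  "delta_pos": [
    [0,0,0.001],
    [0,0,0],
    [0,0,0]
  ],
  "twist": [
    [0,0,0],
    [0,0,0],
    [0,0,0]
  ],
  "grip": [1,1,1]
}}

```text
time_s: 12.32
eef_pos: [0.4992, 0.0249, 0.2068]
ee_rot: [-0.706, 0.043, -0.042, 0.706]
contact_force: [-0.3, 0.4, 4.6]
width: 0.0451
```

```bash
python3 - <<'E'
from st import *
pt=vision.camera_params('top');ps=vision.camera_params('scene')
T=lambda c,r:(260+c/7,180+r/7);S=lambda c,r:(210+c/6,190+r/6)
out=np.array([-.122,-.9925,0])
l=onz(pt,*T(264,355),.067);e1=onz(pt,*T(265,486),.045);e2=onz(pt,*T(317,87),.045)
yb=e2-e1;yb/=np.linalg.norm(yb);o2=np.array([yb[1],-yb[0],0]);print('top',l,e1,e2,o2,'gap',(e1-l)@o2,(e1-l)@out,(e2-l)@out)
s1=onz(ps,*S(328,190),.067);s2=onz(ps,*S(395,243),.067);print('scene',s1,s2,np.linalg.norm(s1-s2))
f=onz(ps,*S(260,187),.045);g=onz(ps,*S(487,357),.045);print('scene edge',f,g);y=g-f;y/=np.linalg.norm(y);o3=np.array([y[1],-y[0],0]);print(o3,'gap',(f-s1)@o3,(f-s2)@o3,(g-s1)@out)
E
```

```text
12.325 [0.4992 0.0249 0.2068] y [-0.002  0.001 -1.   ] yaw -6.86 w 0.0451073716272033 F [-0.3  0.4  4.6] T [ 0.27 -0.27  0.03] [ 0.03  0.51 -0.16  2.06  0.14  0.58 -0.35] G [0.4989 0.025  0.0518]
top [ 0.4628261  -0.10269064  0.067     ] [ 0.41345139 -0.10540326  0.045     ] [ 0.57498039 -0.12373625  0.045     ] [-0.11277254 -0.99362083  0.        ] gap 0.008263426585649993 0.008715989281491678 0.0072049390809757596
scene [ 0.46460815 -0.09771246  0.067     ] [ 0.51292749 -0.10577443  0.067     ] 0.048987278476153244
scene edge [ 0.42450899 -0.10562394  0.045     ] [ 0.58486119 -0.12718775  0.045     ]
[-0.1332781  -0.99107868  0.        ] gap 0.013185234602697046 0.011635098579938458 0.014583354165269824
```

```bash
python3 - <<'E'
import cv2
im=cv2.imread('pics/w5.png')
im=cv2.convertScaleAbs(im,alpha=1.8)
a=cv2.resize(im[105:135,190:290],None,fx=8,fy=8,interpolation=cv2.INTER_CUBIC)
b=cv2.resize(im[180:210,190:290],None,fx=8,fy=8,interpolation=cv2.INTER_CUBIC)
cv2.imwrite('pics/w5d.png',cv2.vconcat([a,b]))
a=cv2.resize(im[105:135,260:360],None,fx=8,fy=8,interpolation=cv2.INTER_CUBIC)
b=cv2.resize(im[285:310,210:310],None,fx=8,fy=8,interpolation=cv2.INTER_CUBIC)
cv2.imwrite('pics/w5e.png',cv2.vconcat([a,b]))
E
```

```text
(no output)
```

View pics/w5d.png

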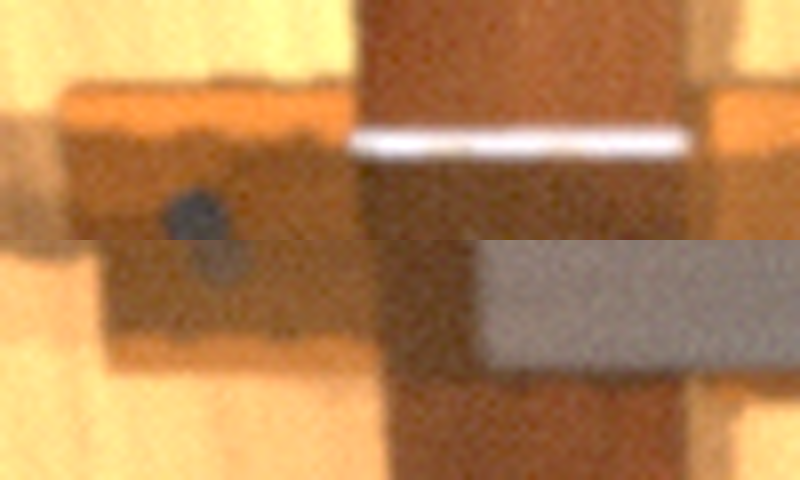

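View pics/w5e.png

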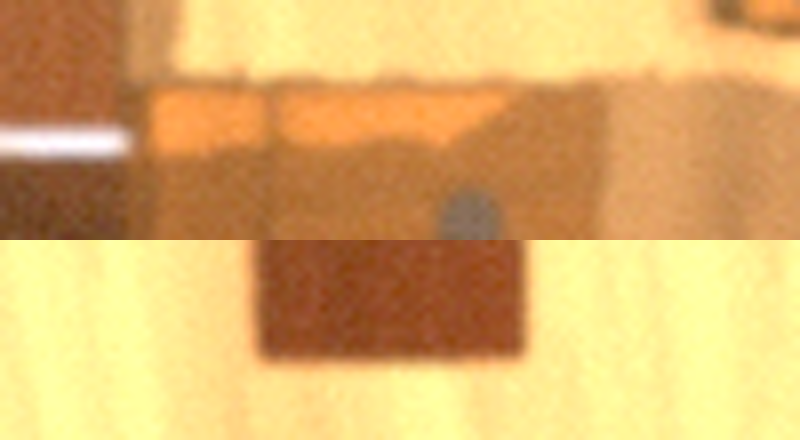

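```bash
python3 - <<'E'
from h import *
from scipy.optimize import least_squares
p=np.load('pics/w5p.npy',allow_pickle=True).item()
print(p['eye'])
f=lambda c0,r0,x,y:np.array([c0+x/8-.44,r0+y/8-.44])
obs={'bi-':f(190,105,62,82),'bo-':f(190,180,108,132),'bi+':f(260,105,605,80),'l-':f(190,105,352,143),'l+':f(190,105,690,143),'o-':f(210,285,262,118),'o+':f(210,285,523,118)}
# edge pt right side on block outer edge, only row: use crop w5c (490,463)
A0=R.from_quat(p['attitude']);e0=np.array(p['eye'])
def model(x):
    q=dict(p);q['eye']=e0+x[:3];q['attitude']=(R.from_rotvec(x[3:6])*A0).as_quat()
    bx,by,yaw,s,dy,dyaw=x[6:]
    def W(o,pt,z,yw):
        c,sn=np.cos(yw),np.sin(yw);y=np.array([c,sn]);X=np.array([sn,-c]);return np.r_[o+pt[0]*X+pt[1]*y,z]
    B=np.array([bx,by]);r=[]
    for k,pt in {'bi-':(-.1,-.07),'bo-':(0,-.07),'bi+':(-.1,.095)}.items(): r.append((proj(q,W(B,pt,.045,yaw))-obs[k]))
    Lo=W(B,(-s,dy),0,yaw)[:2]
    for k,pt in {'l-':(0,-.023),'l+':(0,.023),'o-':(.23,-.023),'o+':(.23,.023)}.items(): r.append((proj(q,W(Lo,pt,.067,yaw+dyaw))-obs[k]))
    return np.array(r)
for sc in [.002,.004]:
  for sa in [.003,.01]:
    fun=lambda x:np.r_[model(x).ravel()/.4,x[:3]/sc,x[3:6]/sa]
    x0=np.r_[np.zeros(6),.485,-.116,-.12,.092,0,0]
    s=least_squares(fun,x0,x_scale=np.r_[np.ones(6)*.003,.01,.01,.01,.01,.01,.01])
    J=s.jac;cov=np.linalg.inv(J.T@J)
    print(s.cost,s.x.round(4),'s=',s.x[9],'+-',cov[9,9]**.5);
print(model(s.x).round(2))
E
```

```text
[ 0.51557792 -0.02197729  0.41164397]
7.974127440015112 [-0.000e+00 -0.000e+00  2.500e-03 -3.000e-04  3.000e-04 -0.000e+00
  4.843e-01 -1.155e-01 -1.137e-01  9.140e-02 -3.000e-04  1.200e-03] s= 0.09140701563203309 +- 0.0003904373209652204
7.916984597265757 [-0.000e+00 -0.000e+00  2.300e-03 -9.000e-04  2.700e-03  0.000e+00
  4.833e-01 -1.157e-01 -1.136e-01  9.140e-02 -2.000e-04  1.100e-03] s= 0.09142299318211687 +- 0.0003932981047872244
7.334296911344952 [-0.000e+00 -0.000e+00  2.800e-03  2.000e-04  1.000e-04  0.000e+00
  4.843e-01 -1.153e-01 -1.137e-01  9.140e-02 -3.000e-04  1.300e-03] s= 0.09136827309809181 +- 0.00039222103217660095
7.312188075033297 [-0.000e+00  0.000e+00  2.800e-03  1.000e-03  1.500e-03  0.000e+00
  4.838e-01 -1.150e-01 -1.137e-01  9.140e-02 -2.000e-04  1.200e-03] s= 0.09137204794482766 +- 0.00039635774701549873
[[-0.3  -0.05]
 [ 0.02  0.07]
 [ 0.29  0.03]
 [ 0.76  0.1 ]
 [-0.73 -0.01]
 [-0.7   0.03]
 [ 0.66 -0.18]]
```

Request:
{"name": "drive_tool", "arguments": {
  "delta_pos": [
    [-0.0004,-0.004,0.0003],
    [-0.0004,-0.004,0],
    [-0.0002,-0.0021,0],
    [0,0,0],
    [0,0,0],
    [0,0,0]
  ],
  "twist": [
    [0,0,0],
    [0,0,0],
    [0,0,0],
    [0,0,0],
    [0,0,0],
    [0,0,0]
  ],
  "grip": [1,1,1,1,1,1]
}}

```text
time_s: 13.08
eef_pos: [0.4979, 0.015, 0.2068]
ee_rot: [-0.706, 0.043, -0.041, 0.706]
contact_force: [-0.4, -0.1, 2.1]
width: 0.0449
```

```bash
python3 - <<'E'
from st import *
im,d,p=cam('scene');cv2.imwrite('pics/s9r.png',im);cv2.imwrite('pics/s9.png',cv2.resize(im[190:290,210:330],None,fx=6,fy=6,interpolation=cv2.INTER_CUBIC));np.save('pics/s9.npy',d)
im,d,p=cam('top');cv2.imwrite('pics/t9r.png',im);cv2.imwrite('pics/t9.png',cv2.resize(im[180:260,260:360],None,fx=8,fy=7.5,interpolation=cv2.INTER_CUBIC));np.save('pics/t9.npy',d)
st()
E
```

```text
13.075 [0.4979 0.015  0.2068] y [-0.003  0.001 -1.   ] yaw -6.84 w 0.044902544260837576 F [-0.4 -0.1  2.1] T [ 0.25 -0.13  0.09] [ 0.05  0.51 -0.16  2.06  0.14  0.58 -0.33] G [0.4975 0.0151 0.0518]
13.175 [0.498  0.015  0.2069] y [-0.003  0.001 -1.   ] yaw -6.84 w 0.04499311312831251 F [-0.4 -0.2  0.4] T [ 0.1  -0.08  0.09] [ 0.05  0.51 -0.16  2.06  0.14  0.58 -0.33] G [0.4975 0.0151 0.0519]
```

View pics/s9.png

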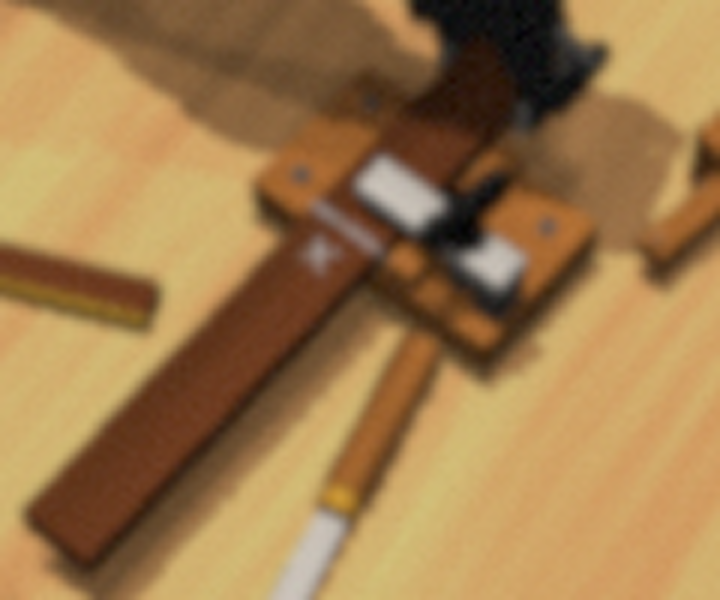

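View pics/t9.png

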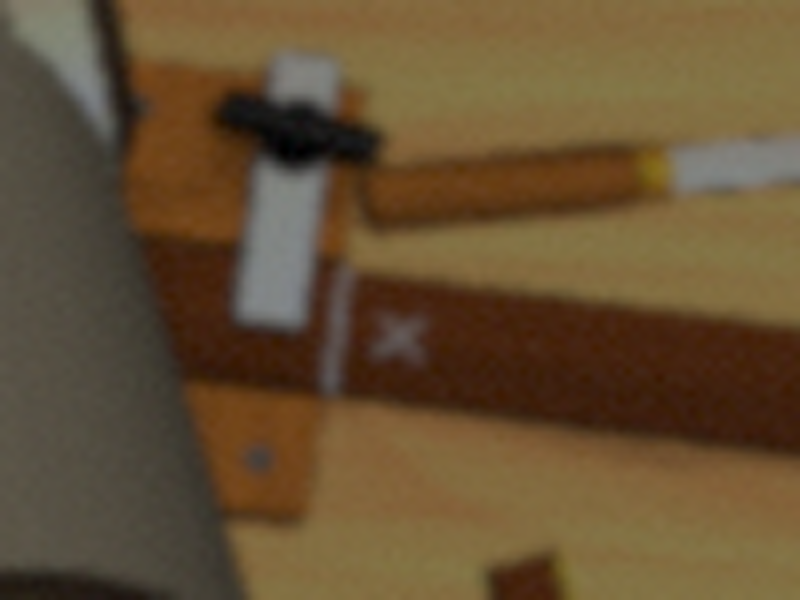

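```bash
python3 - <<'E'
import cv2
t0=cv2.convertScaleAbs(cv2.imread('pics/top0.png'),alpha=1.7);t9=cv2.convertScaleAbs(cv2.imread('pics/t9r.png'),alpha=1.7)
u=lambda im,r,c:cv2.resize(im[r:r+36,c:c+48],None,fx=8,fy=8,interpolation=cv2.INTER_CUBIC)
a=cv2.hconcat([u(t0,180,258),u(t0,220,258)]);b=cv2.hconcat([u(t9,205,285),u(t9,210,350)])
cv2.imwrite('pics/t_f.png',cv2.vconcat([a,b]))
s0=cv2.imread('pics/scene0.png');s9=cv2.imread('pics/s9r.png')
a=cv2.hconcat([u(s0,195,248),u(s0,225,270)]);b=cv2.hconcat([u(s9,210,250),u(s9,265,205)])
cv2.imwrite('pics/s_f.png',cv2.vconcat([a,b]))
E
```

```text
(no output)
```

View pics/t_f.png

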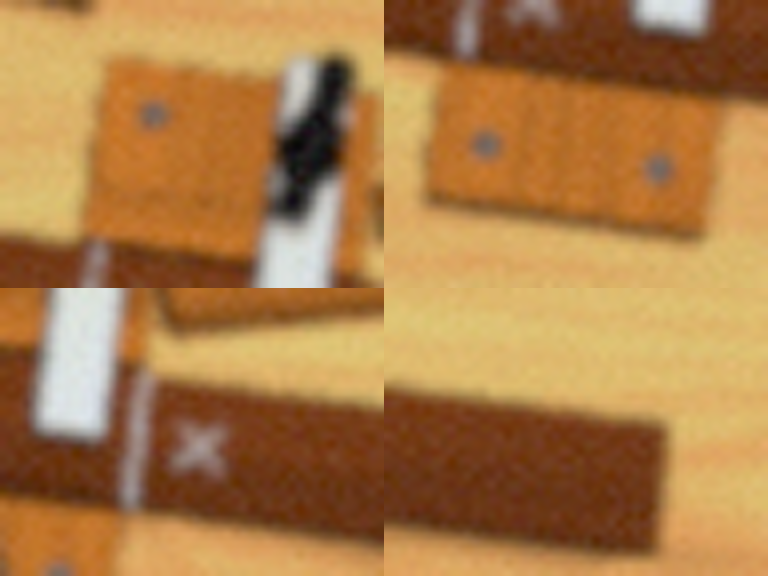

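View pics/s_f.png

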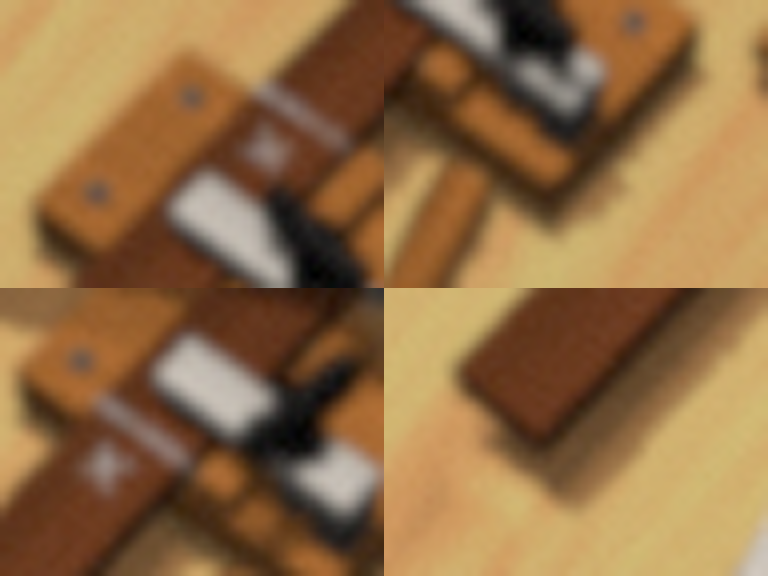

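```bash
python3 - <<'E'
from h import *
from scipy.optimize import least_squares
f=lambda c0,r0,x,y:np.array([c0+x/8-.44,r0+y/8-.44])
O={'top':{'bi-':f(258,220,46,196),'bo-':f(258,220,320,234),'bi+':f(258,180,104,58),'bo+':f(258,180,378,95),'l-':f(285,205,130,217),'l+':f(285,205,150,84),'o-':f(350,210,271,262),'o+':f(350,210,281,137)},
'scene':{'bi-':f(248,195,190,50),'bo-':f(248,195,38,208),'bo+':f(270,225,171,190),'bi+':f(270,225,311,30),'l-':f(250,210,98,114),'l+':f(250,210,188,177),'o-':f(205,265,76,87),'o+':f(205,265,156,152)}}
BP={'bi-':(-.1,-.07),'bo-':(0,-.07),'bi+':(-.1,.095),'bo+':(0,.095)};LP={'l-':(0,-.023),'l+':(0,.023),'o-':(.23,-.023),'o+':(.23,.023)}
def W(o,pt,z,yw):
    c,sn=np.cos(yw),np.sin(yw);return np.r_[o+pt[0]*np.array([sn,-c])+pt[1]*np.array([c,sn]),z]
P={n:vision.camera_params(n) for n in O}
def res(x,names):
    r=[];bx,by,yaw,s,dy,dyaw,pit=x[:7];B=np.array([bx,by])
    Lo=W(B,(-s,dy),0,yaw)[:2]
    for i,n in enumerate(names):
        e=x[7+6*i:13+6*i];p=P[n];q=dict(p);q['eye']=np.array(p['eye'])+e[:3];q['attitude']=(R.from_rotvec(e[3:])*R.from_quat(p['attitude'])).as_quat()
        for k,pt in BP.items(): r.append(proj(q,W(B,pt,.045,yaw))-O[n][k])
        for k,pt in LP.items(): r.append(proj(q,W(Lo,pt,.067-pit*pt[0],yaw+dyaw))-O[n][k])
    return np.array(r)
for names in (['top'],['scene'],['top','scene']):
    def fun(x):
        e=x[7:].reshape(-1,6);return np.r_[res(x,names).ravel()/.4,(e[:,:3]/.002).ravel(),(e[:,3:]/.003).ravel(),x[6]/.02]
    x0=np.r_[.484,-.1155,-.1137,0,0,0,0,np.zeros(6*len(names))]
    s=least_squares(fun,x0,x_scale=.005);cov=np.linalg.inv(s.jac.T@s.jac)
    print(names,s.cost.round(2),'B yaw',s.x[:3].round(4),'short by s=',s.x[3].round(5),'+-',cov[3,3]**.5,'dy dyaw pit',s.x[4:7].round(4),cov[6,6]**.5);print(res(s.x,names).round(1).tolist())
E
```

```text
['top'] 8.65 B yaw [ 0.4856 -0.115  -0.1037] short by s= -7e-05 +- 0.0009068953420336082 dy dyaw pit [-0.0007 -0.0013  0.0254] 0.013672540325250664
[[-0.9, 0.2], [0.7, 0.1], [-0.2, -0.2], [0.4, -0.2], [0.1, -0.1], [-0.4, 0.0], [0.1, 0.4], [0.3, -0.4]]
['scene'] 11.85 B yaw [ 0.4849 -0.1108 -0.1219] short by s= 0.00219 +- 0.0011521410630604516 dy dyaw pit [-0.003   0.0185  0.009 ] 0.014891160596239567
[[-0.1, 0.2], [-0.7, -0.2], [1.2, -0.4], [-0.5, 0.4], [0.1, 0.1], [-0.1, -0.0], [-0.7, -0.4], [0.6, 0.3]]
['top', 'scene'] 26.23 B yaw [ 0.4848 -0.113  -0.111 ] short by s= 0.00115 +- 0.0006460144257471146 dy dyaw pit [-0.0016  0.0048  0.011 ] 0.008800145745723333
[[-0.9, -0.0], [0.7, 0.1], [0.1, -0.4], [0.7, -0.2], [-0.3, 0.1], [-0.8, 0.2], [0.2, 0.5], [0.3, -0.4], [-0.3, -0.0], [-0.7, -0.3], [1.2, -0.9], [-0.3, 0.1], [0.3, 0.4], [0.1, 0.3], [-0.8, -0.2], [0.5, 0.5]]
```

```bash
python3 - <<'E'
from h import *
B=np.array([.4846,-.1152]);yw=-.1125
c,sn=np.cos(yw),np.sin(yw);X=np.array([sn,-c]);Y=np.array([c,sn])
for n,f in (('top','pics/t9.npy'),('scene','pics/s9.npy'),('top','pics/top0.npy'),('scene','pics/scene0.npy')):
    d=np.load(f);p=vision.camera_params(n);A=att(p)
    rr,cc=np.mgrid[0:420,0:560]
    v=np.stack([(cc-p['cx'])/p['fx']*d,-(rr-p['cy'])/p['fy']*d,-d],-1)@A.T+p['eye']
    q=v[...,:2]-B;x=q@X;y=q@Y
    m=(abs(y)<.017)&(x>-.17)&(x<.222)&(abs(v[...,2]-.067)<.012)&(d>0)&~((x>-.045)&(x<-.005))
    if '0' not in f: m&=x>-.09
    xs,zs=x[m],v[...,2][m]
    k=np.polyfit(xs,zs,1)
    for _ in range(3):
        r=zs-np.polyval(k,xs);g=abs(r)<.005;k=np.polyfit(xs[g],zs[g],1)
    b=(y<-.03)&(y>-.065)&(x>-.09)&(x<-.01)&(abs(v[...,2]-.045)<.01);t=(abs(y)<.2)&(abs(v[...,2])<.008)&(x>0.02)&(x<.2)
    kb=np.polyfit(x[t],v[...,2][t],1)
    print(f,m.sum(),'slope',k[0].round(4),'z@0',k[1].round(4),'resid sd',zs.std().round(4),'blk z',np.median(v[...,2][b]).round(4),'bench slope',kb.round(4))
    print([ (round(a,2),np.median(zs[(xs>a)&(xs<a+.04)]).round(4)) for a in np.arange(-.16,.2,.04) if ((xs>a)&(xs<a+.04)).sum()>5])
E
```

```text
pics/t9.npy 1091 slope -0.0024 z@0 0.0672 resid sd 0.002 blk z 0.045 bench slope [ 0.0033 -0.0003]
[(np.float64(-0.08), np.float64(0.0671)), (np.float64(-0.04), np.float64(0.0677)), (np.float64(0.0), np.float64(0.0671)), (np.float64(0.04), np.float64(0.0672)), (np.float64(0.08), np.float64(0.067)), (np.float64(0.12), np.float64(0.0669)), (np.float64(0.16), np.float64(0.0671))]
pics/s9.npy 824 slope -0.0022 z@0 0.0682 resid sd 0.003 blk z 0.0463 bench slope [-0.0002  0.001 ]
[(np.float64(-0.12), np.float64(0.0677)), (np.float64(-0.08), np.float64(0.069)), (np.float64(-0.04), np.float64(0.0685)), (np.float64(0.0), np.float64(0.0681)), (np.float64(0.04), np.float64(0.0686)), (np.float64(0.08), np.float64(0.0677)), (np.float64(0.12), np.float64(0.0678)), (np.float64(0.16), np.float64(0.0678))]
pics/top0.npy 1191 slope -0.0014 z@0 0.0669 resid sd 0.002 blk z 0.0451 bench slope [ 0.0025 -0.0003]
[(np.float64(-0.16), np.float64(0.0671)), (np.float64(-0.12), np.float64(0.0673)), (np.float64(-0.08), np.float64(0.0669)), (np.float64(-0.04), np.float64(0.0665)), (np.float64(0.0), np.float64(0.0671)), (np.float64(0.04), np.float64(0.0669)), (np.float64(0.08), np.float64(0.0667)), (np.float64(0.12), np.float64(0.0669))]
pics/scene0.npy 761 slope -0.002 z@0 0.068 resid sd 0.0032 blk z 0.0461 bench slope [-0.0001  0.0009]
[(np.float64(-0.16), np.float64(0.0677)), (np.float64(-0.12), np.float64(0.0682)), (np.float64(-0.08), np.float64(0.0684)), (np.float64(-0.04), np.float64(0.0664)), (np.float64(0.0), np.float64(0.0681)), (np.float64(0.04), np.float64(0.0678)), (np.float64(0.08), np.float64(0.0674)), (np.float64(0.12), np.float64(0.0677))]
```

Request:
{"name": "drive_tool", "arguments": {
  "delta_pos": [
    [0,-0.0004,-0.0002],
    [0,0,0],
    [0,0,0],
    [0,0,0],
    [0,0,0],
    [0,0,0]
  ],
  "twist": [
    [0,0,0],
    [0,0,0],
    [0,0,0],
    [0,0,0],
    [0,0,0],
    [0,0,0]
  ],
  "grip": [1,1,1,1,1,1]
}}

```text
time_s: 13.92
eef_pos: [0.498, 0.015, 0.2068]
ee_rot: [-0.706, 0.043, -0.041, 0.706]
contact_force: [-1.8, 0.7, 5.6]
width: 0.0449
```

```bash
python3 - <<'E'
from st import *
im,d,p=cam('scene');cv2.imwrite('pics/s10.png',im)
E
```

```text
13.925 [0.498  0.015  0.2068] y [-0.003  0.001 -1.   ] yaw -6.83 w 0.04487483223997764 F [-1.8  0.7  5.6] T [ 0.15  0.29 -0.1 ] [ 0.05  0.51 -0.16  2.06  0.14  0.58 -0.33] G [0.4975 0.0151 0.0518]
```

View pics/s10.png

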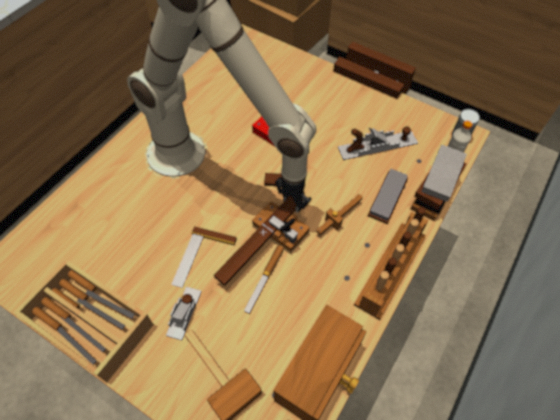

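Request:
{"name": "drive_tool", "arguments": {
  "delta_pos": [
    [0,0,0.0002],
    [0,0,0],
    [0,0,0]
  ],
  "twist": [
    [0,0,0],
    [0,0,0],
    [0,0,0]
  ],
  "grip": [1,1,1]
}}

```text
time_s: 14.35
eef_pos: [0.498, 0.0149, 0.2068]
ee_rot: [-0.706, 0.043, -0.041, 0.706]
contact_force: [-1.4, -0.3, 2.9]
width: 0.0451
```

```bash
python3 - <<'E'
from st import *
ticket.hand_in()
E
```

```text
14.35 [0.498  0.0149 0.2068] y [-0.003  0.001 -1.   ] yaw -6.83 w 0.045071654928741024 F [-1.4 -0.3  2.9] T [ 0.14  0.31 -0.12] [ 0.05  0.51 -0.16  2.06  0.14  0.58 -0.33] G [0.4976 0.0151 0.0518]
the job is handed in; nothing more can be done
```

I turned the wing knob about 90° counter-clockwise and left it loose. Then I gripped the board's tail and slid it about 91 mm outward. I handed the job in at 14.35 s with the gripper still holding it at an 80 N squeeze.

**Clamp:** the knob turned with the gripper. The camera pictures before and after show the line in the same place, so the board did not shift while I loosened it.

**Line at the edge:** the three checks did not fully agree.
- **Wrist camera plus arm travel:** within about 0.1 mm.
- **Top camera:** within about 0.1 mm, give or take 0.9.
- **Scene camera:** about 2.2 mm short, give or take 1.2. This was the coarsest of the three.

After these checks I commanded a further 0.4 mm nudge outward. The arm's readings hardly changed, and I did not measure the line again.

**Flat and square:** the depth slope along the board matched the start to within about 0.001 rad. The top-camera fit puts the board square to the block within about 0.1°. The scene-camera fit said about 1°, but it is noisier.

**Hold:** the last reading showed an upward force of 2.9 N and the fingers open 45 mm on the board. In the last scene picture, the other things on the bench looked undisturbed.

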